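# Sort dried-out glaze jars from empty ones by their weight

## Robot

A 6-joint arm with a two-finger parallel gripper is mounted at the origin on a cart in front of the work surface, level with it; the furniture and walls round the work are solid. World frame = base frame: x ahead of the robot, y to its left, z up, the work surface at z = 0. Lengths are in m, angles in rad, forces in N, time in s.
With the tool pointing down it reaches from about 0.35 to 0.775 m from the base axis. Payload 7.3 kg.
Tool frame: the origin (TCP) lies on the centre line of the jaws, within the pads' length; the fingertips stand 25 mm ahead of it and the grasp point (between the pads) lies 6 mm ahead of it; z points along the fingers, y is the direction in which the jaws open and shut (so a half turn about z gives the same grasp; the last joint's range is limited). The gripper opens to 92 mm and grips with 3 to 60 N. Pads are 19 mm wide; open, the fingers measure 130 mm over their backs; the gripper's body (75 mm by 190 mm) begins 47 mm behind the grasp point.
Start: joints at [0.981, 0.342, 1.524, -0, 1.275, -0.146], TCP at [0.225, 0.474, 0.252] pointing down, gripper open.
Joint ranges: [-2.53, 2.53], [-0.77, 2.02], [0.04, 2.7], [-1, 4.14], [0.28, 2.66], [-3.11, 3.11]. Speed limits (rad/s): [2.57, 2.57, 3.14, 3.14, 3.14, 3.14].

## Interface

Orientations are given as [roll, pitch, yaw] about the fixed x, y, z axes, in that order (R = Rz(yaw) Ry(pitch) Rx(roll)).
In Python, from cell import telemetry, read_camera, workorder gives the robot as it stands.
- The arm moves only by the shell command python3 -m creep 'ROWS' [FORCE]. ROWS is JSON, one flat list of numbers, 5 for each row, row after row: the opening, from 0 (shut) to 1 (fully open), then the shift along the world's x, y, z in m, then the turn about the world's z in rad. A call has 1 to 12 rows; each row shifts and turns the pose as measured when the row begins; what a row does not reach is not made up. A row lasts 1/8 s, in which the tool goes at most 62.5 mm and 10.7 degrees, less where a joint would pass 70% of its speed; a pose out of reach is approached as far as the arm can. A call is refused whole if a number of a shift passes 0.0625 or a number of a turn 0.188, either way. A call with a gripper value outside its range is refused whole. The fingers move at their own pace and stop on an object; FORCE is the grip in N (left out, the last holds). Time passes only in rows, so rows that do not move let the fingers close. It gives the time, the measured TCP pose, the force and the opening at its end, in the units of the state.
- telemetry.observe(): the state, without advancing time (a new reading comes with each control period).
- read_camera(name): name is "side" or "top" or "wrist"; returns a dict with "image" (480x640x3 uint8, red, green, blue), "fovy" (degrees; the focal length in pixels is half the picture's height over the tangent of half this angle, whatever the lens; pixels are square), "cx", "cy" (the principal point, pixels), "R" (3x3) and "t" (3): a world point X has camera coordinates R X + t. Camera axes: x right, y down, z forward; pixel columns grow to the right and rows downward; lengths in m; the calibration is good to about 2 mm. A picture is of the moment at which its call begins. There is no depth.
- workorder.hand_in(): hands the job in, once; it reports no verdict.
The state is a dict: "time": time; "qpos": joint angles; "qvel": joint speeds; "joint_efforts": joint torques, N m; "tool_pos": TCP position; "tool_rot": TCP orientation; "contact_force": force on the tool from outside, world axes, zero at the start; "torque": the same for the moment, N m; "opening": finger opening in m.
Only numpy, scipy, OpenCV 4.12 (cv2) and the standard library are available. Lean on these libraries where they do the work, as an engineer would, in place of code of your own. Each camera call takes 0.05 s, during which the arm holds its last target.

## Task

The three closed glaze jars that stand in the open between the blue and the yellow tray look the same, but some are empty and the others hold a hard plug of dried-out glaze: tell them apart by lifting each one. Stand every empty jar upright on the floor of the blue tray and every jar with a plug upright on the floor of the yellow tray; set them down rather than drop them and do not tip them over. Leave the cup, the test tile and the black-lidded pot where they are.

Things in the scene. Friction and masses are not known exactly. Their poses are not given: they have to be found in the camera images.
- jar_a: closed glaze jar, ribbed off-white screw cap, 82 mm high, body 52 and cap (66 to 82 mm up) 54 mm across; origin at the centre of its underside, z up. All three look the same; which ones are empty changes from start to start whatever their names: an empty jar weighs 60 to 95 g in all, one with a plug 300 to 440 g. Loose; grasp from above, fingers either side of cap and upper body
- jar_b: closed glaze jar, ribbed off-white screw cap, 82 mm high, body 52 and cap (66 to 82 mm up) 54 mm across; origin at the centre of its underside, z up. All three look the same; which ones are empty changes from start to start whatever their names: an empty jar weighs 60 to 95 g in all, one with a plug 300 to 440 g. Loose; grasp from above, fingers either side of cap and upper body
- jar_c: closed glaze jar, ribbed off-white screw cap, 82 mm high, body 52 and cap (66 to 82 mm up) 54 mm across; origin at the centre of its underside, z up. All three look the same; which ones are empty changes from start to start whatever their names: an empty jar weighs 60 to 95 g in all, one with a plug 300 to 440 g. Loose; grasp from above, fingers either side of cap and upper body
- blue_tray: shallow open plastic blue tray, 190 mm along its x by 160 mm along its y, walls 4 mm thick with a rolled rim whose top is 39 mm above the table; stays put on rubber feet; for empty jars; room for all three jars standing, e.g. at corners of its floor; origin under its centre on the table
- blue_tray_in (a point): centre of the inner floor of the blue tray, 7 mm above the table; x along the tray's long side (182 mm inside), y along its short side (152 mm inside), z up
- yellow_tray: shallow open plastic yellow tray, 190 mm along its x by 160 mm along its y, walls 4 mm thick with a rolled rim whose top is 39 mm above the table; stays put on rubber feet; for jars with a dried-out plug; room for all three jars standing, e.g. at corners of its floor; origin under its centre on the table
- yellow_tray_in (a point): centre of the inner floor of the yellow tray, 7 mm above the table; x along the tray's long side (182 mm inside), y along its short side (152 mm inside), z up
- bisque_cup: pinkish unglazed cup, 65 mm across and 59 mm high, bystander; origin at the centre of its underside, z up
- test_tile: L-shaped glaze test tile fading from green to clay, 34x44x61 mm high, bystander; origin at the centre of its underside, z up
- black_lid_pot: small white pot with a black screw lid, 52 mm across and 43 mm high, bystander; origin at the centre of its underside, z up
There are look-alikes about, which are no part of the job. What is shaped like the jar_b but green is not meant.

How it is judged:
At the end, for the whole second after the job is handed in: Each jar stands upright (within 0.12 rad) and at rest on the floor of a tray, inside its walls, let go: jars that weigh under about 200 g in the blue tray, heavier ones in the yellow tray (((x of jar_a in the frame of yellow_tray_in between -0.068 and 0.068 m and y of jar_a in the frame of yellow_tray_in between -0.053 and 0.053 m and z of jar_a in the frame of yellow_tray_in between -0.006 and 0.012 m and contact force between jar_a and yellow_tray above 2 N) or (x of jar_a in the frame of blue_tray_in between -0.068 and 0.068 m and y of jar_a in the frame of blue_tray_in between -0.053 and 0.053 m and z of jar_a in the frame of blue_tray_in between -0.006 and 0.012 m and contact force between jar_a and blue_tray between 0.2 and 2 N)) and angle between each of jar_a, jar_b, jar_c's own z axis and vertical below 0.12 rad and linear speed of each of jar_a, jar_b, jar_c below 0.03 m/s and ((x of jar_b in the frame of yellow_tray_in between -0.068 and 0.068 m and y of jar_b in the frame of yellow_tray_in between -0.053 and 0.053 m and z of jar_b in the frame of yellow_tray_in between -0.006 and 0.012 m and contact force between jar_b and yellow_tray above 2 N) or (x of jar_b in the frame of blue_tray_in between -0.068 and 0.068 m and y of jar_b in the frame of blue_tray_in between -0.053 and 0.053 m and z of jar_b in the frame of blue_tray_in between -0.006 and 0.012 m and contact force between jar_b and blue_tray between 0.2 and 2 N)) and ((x of jar_c in the frame of yellow_tray_in between -0.068 and 0.068 m and y of jar_c in the frame of yellow_tray_in between -0.053 and 0.053 m and z of jar_c in the frame of yellow_tray_in between -0.006 and 0.012 m and contact force between jar_c and yellow_tray above 2 N) or (x of jar_c in the frame of blue_tray_in between -0.068 and 0.068 m and y of jar_c in the frame of blue_tray_in between -0.053 and 0.053 m and z of jar_c in the frame of blue_tray_in between -0.006 and 0.012 m and contact force between jar_c and blue_tray between 0.2 and 2 N))); the robot touches nothing.
It fails at once if a jar is dropped (falls freely by more than about 3 cm) ((linear speed of jar_a above 0.75 m/s and not (contact force between jar_a and the fingers above 0.1 N) and height (world z) of jar_a above 0.012 m) or (linear speed of jar_b above 0.75 m/s and not (contact force between jar_b and the fingers above 0.1 N) and height (world z) of jar_b above 0.012 m) or (linear speed of jar_c above 0.75 m/s and not (contact force between jar_c and the fingers above 0.1 N) and height (world z) of jar_c above 0.012 m)).
It fails at once if a jar is tipped over (angle between any of jar_a, jar_b, jar_c's own z axis and vertical above 0.8 rad).
It fails at once if the cup, the test tile or the black-lidded pot is shifted by more than 3 cm or knocked over (distance of any of bisque_cup, test_tile, black_lid_pot from where it was at the start of the episode above 0.03 m or angle between any of bisque_cup, test_tile, black_lid_pot's own z axis and vertical above 0.5 rad).
It also fails if it takes over 67 s, if anything falls off the work surface, if the arm or the gripper's body presses on something with over 40 N, if the wrist force passes 120 N, or if a joint passes its speed limit or range.

## Working session

There is one attempt and no reset: what is moved stays moved. The work goes in short steps, Python scripts to look and compute and a shell command to move; the robot and the scene stay as the last step left them, time stands still between calls to the robot, and variables do not carry over. Pictures are saved under pics/ and viewed, and the job is handed in when it is done.

```bash
ls; mkdir -p pics; python3 - <<'E'
from cell import telemetry, read_camera
import cv2
print(telemetry.observe())
for n in("side","top","wrist"):
    c=read_camera(n); print(n,c["fovy"],c["cx"],c["cy"],c["R"],c["t"])
    cv2.imwrite(f"pics/{n}0.png",c["image"][:,:,::-1])
E
```

```text
pics
{'time': 0.0, 'qpos': array([ 9.80980401e-01,  3.42743698e-01,  1.52503175e+00, -2.81029491e-05,
        1.27538688e+00, -1.46035404e-01]), 'qvel': array([ 9.01121079e-04,  2.91205787e-05,  1.00655467e-03, -2.05594178e-04,
       -1.24273835e-03,  2.06648619e-03]), 'joint_efforts': array([-4.01893567e-04, -4.31257474e+01, -2.44214487e+01,  7.16383453e-02,
        5.61140198e-02, -9.95096025e-05]), 'tool_pos': array([0.22520651, 0.47383066, 0.2510289 ]), 'tool_rot': array([-3.14003577e+00, -2.01828461e-04,  2.69782018e+00]), 'contact_force': array([ 0.13713254, -0.1899285 , -0.47845372]), 'torque': array([-0.01777614,  0.00939866, -0.03279478]), 'opening': 0.09177741976352564}
side 52.66840704276772 312.81571904608205 248.91883689979616 [[-0.79753738 -0.60323929  0.00604005]
 [-0.51411523  0.6744008  -0.52997084]
 [ 0.31562582 -0.42577684 -0.84799436]] [0.47487212 0.30773117 0.79551324]
top 56.060155070155446 313.4507425670456 243.99928695594122 [[ 0.01375701 -0.99971591 -0.01946405]
 [-0.99759151 -0.01239907 -0.06824549]
 [ 0.06798476  0.02035602 -0.99747867]] [0.05711789 0.5707924  0.85671919]
wrist 69.51320127307181 323.3805190497394 235.94787906719964 [[ 4.30168877e-01  9.02748433e-01  6.71612181e-05]
 [ 8.74806950e-01 -4.16872838e-01  2.46839699e-01]
 [ 2.22862149e-01 -1.06124003e-01 -9.69056324e-01]] [-0.52379421 -0.03036946  0.38749178]
```

View pics/top0.png

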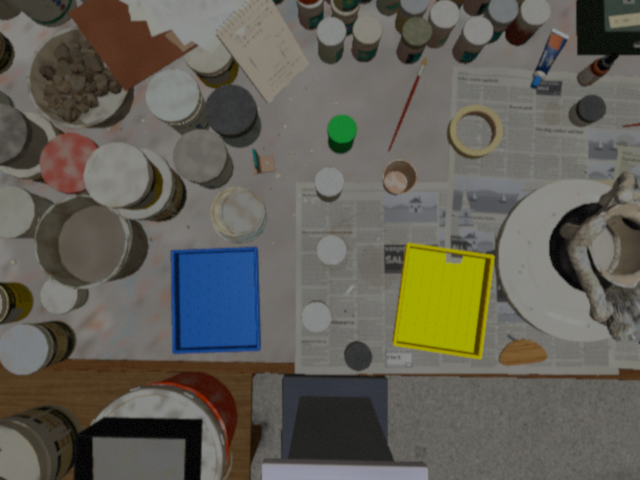

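View pics/side0.png

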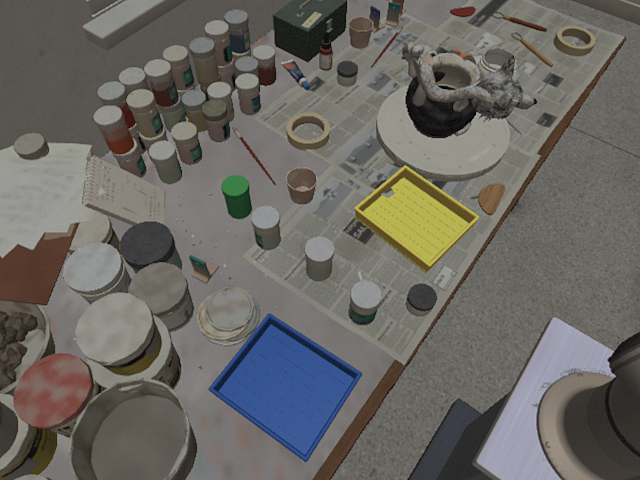

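View pics/wrist0.png

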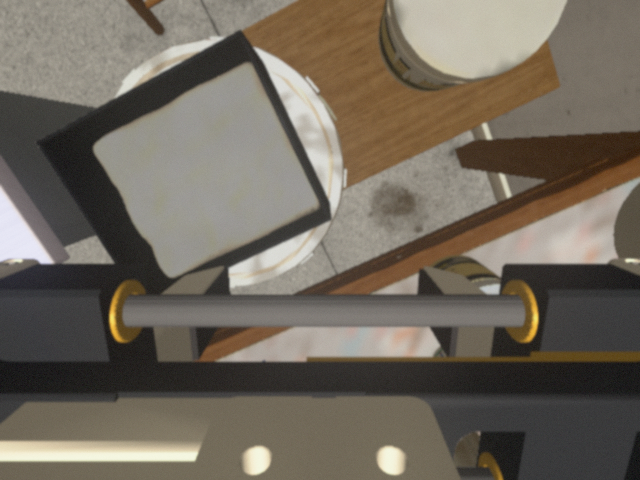

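The three white caps in the top view, at (329,182), (331,250) and (316,317), stand between the trays and are the targets. Things that could be mistaken for them:
- The green jar at (342,130).
- The black-lidded pot at (358,355).
- The cup at (399,177).
- The white caps in the back row, e.g. (330,35).
- The big jars on the left.

Next I measure them and check a crop.

```bash
cat > h.py <<'E'
import numpy as np, cv2
from cell import telemetry, read_camera
def cam(n):
    c=read_camera(n); c["f"]=c["image"].shape[0]/2/np.tan(np.radians(c["fovy"])/2); return c
def ray(c,u,v,z):
    d=c["R"].T@np.array([(u-c["cx"])/c["f"],(v-c["cy"])/c["f"],1]); o=-c["R"].T@c["t"]
    return o+d*(z-o[2])/d[2]
def proj(c,X):
    p=c["R"]@np.array(X)+c["t"]; return p[:2]/p[2]*c["f"]+[c["cx"],c["cy"]]
E
python3 - <<'E'
from h import *
c=cam("top"); im=c["image"]; 
hsv=cv2.cvtColor(im,cv2.COLOR_RGB2HSV)
for nm,lo,hi in(("blue",(100,120,50),(125,255,255)),("yellow",(25,150,80),(35,255,255))):
    m=cv2.inRange(hsv,lo,hi); k,_=cv2.findContours(m,0,2); k=max(k,key=cv2.contourArea)
    b=cv2.boxPoints(cv2.minAreaRect(k)); P=np.array([ray(c,*p,.039)[:2] for p in b])
    print(nm,b.tolist(),P.round(3).tolist(),P.mean(0).round(4),[np.linalg.norm(P[i]-P[i-1]).round(3) for i in range(4)])
    e=P[1]-P[0]; e2=P[2]-P[1]; print("yaw edges",np.arctan2(e[1],e[0]),np.arctan2(e2[1],e2[0]))
for (u,v) in((329,182),(331,250),(316,317)):
    x0,y0=u-30,v-30; s=im[y0:y0+60,x0:x0+60].astype(int)
    m=((s.min(2)>165)).astype(np.uint8)
    m=cv2.morphologyEx(m,cv2.MORPH_OPEN,np.ones((5,5),np.uint8))
    k,_=cv2.findContours(m,0,2)
    for q in k:
        if cv2.contourArea(q)>200:
            (a,b),r=cv2.minEnclosingCircle(q); w=ray(c,a+x0,b+y0,.082); w2=ray(c,a+x0+r,b+y0,.082)
            print((u,v),a+x0,b+y0,r,w.round(4),"diam",2*np.linalg.norm(w-w2), cv2.contourArea(q), s[30,30])
for (u,v,z) in((358,355,.043),(399,177,.059),(265,165,.03),(342,130,.082)): print(ray(c,u,v,z).round(3))
cv2.imwrite("pics/crop1.png",cv2.resize(im[120:390,160:500,::-1],None,fx=2.2,fy=2.2,interpolation=2))
E
```

```text
blue [[169.065673828125, 249.23336791992188], [256.9308166503906, 246.64907836914062], [259.9878845214844, 350.5885925292969], [172.12274169921875, 353.1728820800781]] [[0.555, 0.34], [0.562, 0.172], [0.367, 0.162], [0.359, 0.328]] [0.461  0.2504] [np.float64(0.196), np.float64(0.169), np.float64(0.196), np.float64(0.166)]
yaw edges -1.5288618395183502 -3.0898393444874293
yellow [[391.69512939453125, 347.00372314453125], [405.40704345703125, 241.8791961669922], [494.84197998046875, 253.54461669921875], [481.13006591796875, 358.66912841796875]] [[0.378, -0.085], [0.575, -0.11], [0.555, -0.278], [0.359, -0.25]] [ 0.4667 -0.1807] [np.float64(0.167), np.float64(0.199), np.float64(0.169), np.float64(0.198)]
yaw edges -0.12876479372033733 -1.6892020616619794
[ 0.363 -0.022  0.043]
[ 0.695 -0.095  0.059]
[0.723 0.161 0.03 ]
[0.776 0.014 0.082]
```

View pics/crop1.png

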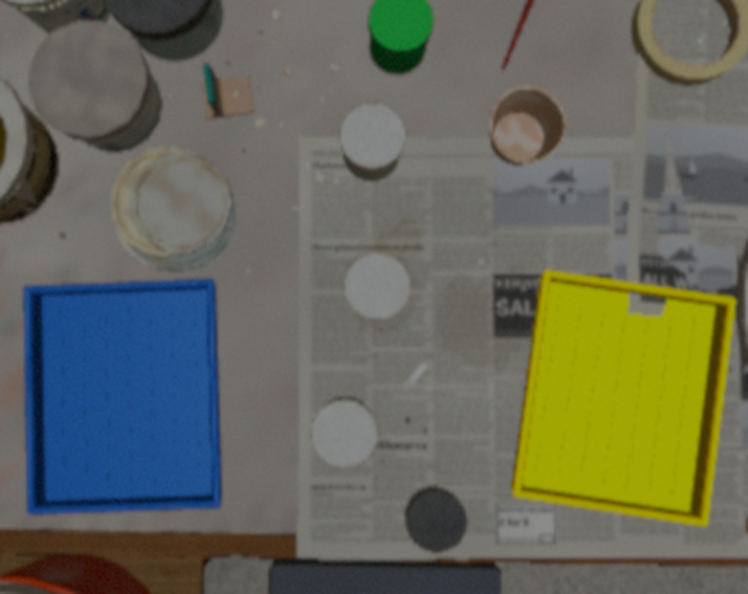

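The crop shows three white ribbed caps on the newspaper between the trays, at top-view pixels (329,182), (331,250) and (316,317). The brightness threshold missed them, so I'll use Hough circles.

```bash
python3 - <<'E'
from h import *
c=cam("top"); g=cv2.cvtColor(c["image"],cv2.COLOR_RGB2GRAY)
for (u,v) in((329,182),(331,250),(316,317)):
    x0,y0=u-30,v-30; s=cv2.resize(g[y0:y0+60,x0:x0+60],None,fx=4,fy=4,interpolation=2)
    k=cv2.HoughCircles(s,cv2.HOUGH_GRADIENT,1,200,param1=80,param2=15,minRadius=48,maxRadius=72)
    a,b,r=k[0][0]/4; a+=x0-.4;b+=y0-.4
    w=ray(c,a,b,.082); d=2*np.linalg.norm(w-ray(c,a+r,b,.082)); print(a,b,w.round(4),"diam",d.round(4))
# side view check
c=cam("side"); im=c["image"]
for X in([.68,.03,.082],[.56,.01,.082],[.43,.04,.082]): print(proj(c,X))
cv2.imwrite("pics/crop2.png",cv2.resize(im[190:340,220:460,::-1],None,fx=3.3,fy=3.3,interpolation=2))
E
```

```text
328.225 181.225 [0.6808 0.038  0.082 ] diam 0.0545Traceback (most recent call last):
  File "<stdin>", line 6, in <module>
TypeError: 'NoneType' object is not subscriptable
```

```bash
python3 - <<'E'
from h import *
c=cam("top"); g=cv2.cvtColor(c["image"],cv2.COLOR_RGB2GRAY)
J=[]
for (u,v) in((329,182),(331,250),(316,317)):
    x0,y0=u-30,v-30; s=cv2.resize(g[y0:y0+60,x0:x0+60],None,fx=4,fy=4,interpolation=2)
    k=cv2.HoughCircles(s,cv2.HOUGH_GRADIENT,1,200,param1=40,param2=8,minRadius=50,maxRadius=70)
    a,b,r=k[0][0]/4; a+=x0-.4;b+=y0-.4
    w=ray(c,a,b,.082);J.append(w); d=2*np.linalg.norm(w-ray(c,a+r,b,.082)); print(a,b,r,w.round(4),"diam",d.round(4))
c=cam("side"); im=c["image"].copy()
for X in J:
    P=[proj(c,X+np.array([.027*np.cos(t),.027*np.sin(t),0])) for t in np.linspace(0,6.28,30)]
    cv2.polylines(im,[np.int32(np.round(P))],True,(255,0,0))
for t,C,yaw in(("b",[.461,.2504,.039],.045),("y",[.4667,-.1807,.039],-.125)):
    R=np.array([[np.cos(yaw),-np.sin(yaw)],[np.sin(yaw),np.cos(yaw)]])
    P=[proj(c,[*(np.array(C[:2])+R@np.array(q)),.039]) for q in((.095,.08),(-.095,.08),(-.095,-.08),(.095,-.08))]
    cv2.polylines(im,[np.int32(np.round(P))],True,(255,0,0))
cv2.imwrite("pics/crop2.png",cv2.resize(im[150:470,190:490,::-1],None,fx=1.8,fy=1.8,interpolation=2))
E
```

```text
328.725 181.475 14.7 [0.6804 0.037  0.082 ] diam 0.0535
330.975 249.475 14.75 [0.5563 0.0316 0.082 ] diam 0.0532
316.225 316.475 14.675 [0.436  0.0566 0.082 ] diam 0.0524
```

View pics/crop2.png

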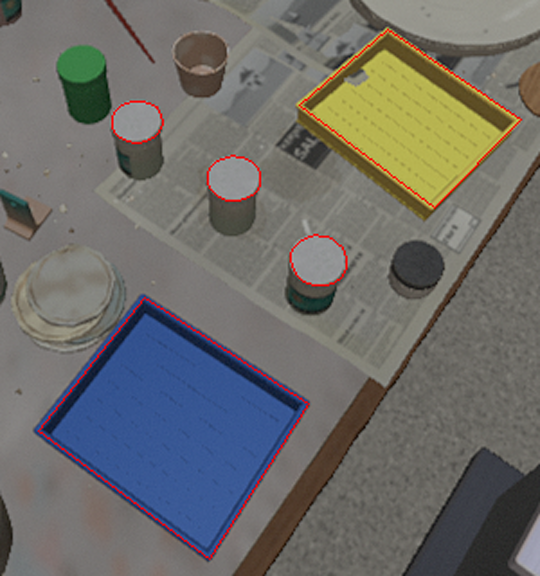

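The positions measured from the top view fall exactly on the caps and tray rims in the side view, and cap diameters come out at 52–54 mm against the true 54. I start with the nearest jar at (0.436, 0.057), moving above it with the jaws turned to open along y.

```bash
python3 -m creep '[1,0.0176,-0.0348,0,0.037, 1,0.0176,-0.0348,0,0.037, 1,0.0176,-0.0348,0,0.037, 1,0.0176,-0.0348,0,0.037, 1,0.0176,-0.0348,0,0.037, 1,0.0176,-0.0348,0,0.037, 1,0.0176,-0.0348,0,0.037, 1,0.0176,-0.0348,0,0.037, 1,0.0176,-0.0348,0,0.037, 1,0.0176,-0.0348,0,0.037, 1,0.0176,-0.0348,0,0.037, 1,0.0176,-0.0348,0,0.037]' 30
```

```text
time: 1.85
tool_pos: [0.4408, 0.0448, 0.2524]
tool_rot: [3.14, 0.004, -3.121]
contact_force: [1.2, -0.3, 0.0]
opening: 0.0917
```

```bash
python3 -m creep '[1,-0.003,0.008,-0.05,-0.01, 1,-0.002,0.004,-0.05,-0.01, 1,0,0,-0.04,0, 1,0,0,0,0]'; python3 - <<'E'
from h import *
c=cam("wrist");cv2.imwrite("pics/w1.png",c["image"][:,:,::-1]); print(telemetry.observe()["tool_pos"])
E
```

```text
time: 2.35
tool_pos: [0.4379, 0.0538, 0.1102]
tool_rot: [3.141, 0.009, 3.136]
contact_force: [-0.7, -0.0, 1.0]
opening: 0.0914
[0.43917221 0.05382066 0.11172216]
```

View pics/w1.png

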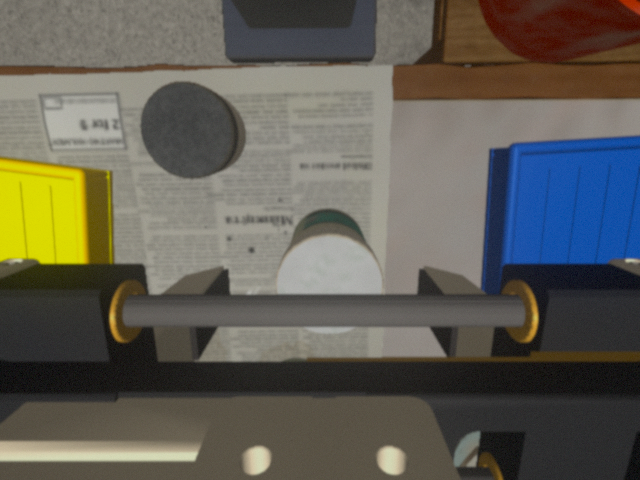

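The wrist view shows the cap at about (330,280), between the finger pads at about (205,310) and (440,310). I'll go down and close.

```bash
python3 -m creep '[1,-0.003,0.003,-0.022,0, 1,0,0,-0.021,0, 1,0,0,0,0]' && python3 -m creep '[0.5,0,0,0,0, 0.4,0,0,0,0, 0.3,0,0,0,0, 0.3,0,0,0,0, 0.3,0,0,0,0, 0.3,0,0,0,0]' 30
```

```text
time: 2.78
tool_pos: [0.4408, 0.0569, 0.0737]
tool_rot: [3.141, 0.024, 3.136]
contact_force: [0.1, 0.1, -0.2]
opening: 0.0916
time: 3.52
tool_pos: [0.4436, 0.0567, 0.078]
tool_rot: [3.141, 0.032, 3.136]
contact_force: [0.2, 0.4, 0.4]
opening: 0.0535
```

```bash
python3 -m creep '[0.3,0,0,0.02,0, 0.3,0,0,0.03,0, 0.3,0,0,0.03,0, 0.3,0,0,0,0, 0.3,0,0,0,0, 0.3,0,0,0,0]'; python3 - <<'E'
from h import *
for i in range(4):
    s=telemetry.observe(); print(s["contact_force"],s["tool_pos"],s["opening"],s["joint_efforts"][:3]); c=cam("wrist")
cv2.imwrite("pics/w2.png",c["image"][:,:,::-1])
E
```

```text
time: 4.28
tool_pos: [0.4395, 0.0569, 0.155]
tool_rot: [3.141, 0.02, 3.136]
contact_force: [0.4, 0.2, -3.5]
opening: 0.0534
[ 0.43098877  0.19377999 -3.49203483] [0.43951479 0.05688367 0.1550377 ] 0.05339509391163408 [ 2.12138513e-02 -3.79984689e+01 -2.08911145e+01]
[-0.78223978  0.11840039 -2.95899791] [0.43932859 0.05689092 0.1549057 ] 0.05364437453232005 [-3.91231617e-03 -3.81640077e+01 -2.12141848e+01]
[-0.1178016  -0.40953802 -3.27051613] [0.4394835  0.05689756 0.15511837] 0.053853136932871463 [ 1.94245542e-03 -3.76798868e+01 -2.07312709e+01]
[ 0.3589944   0.3544411  -4.02464772] [0.4397115  0.05687265 0.15536858] 0.053666861247885986 [ 7.92315026e-03 -3.75440812e+01 -2.06213647e+01]
```

View pics/w2.png

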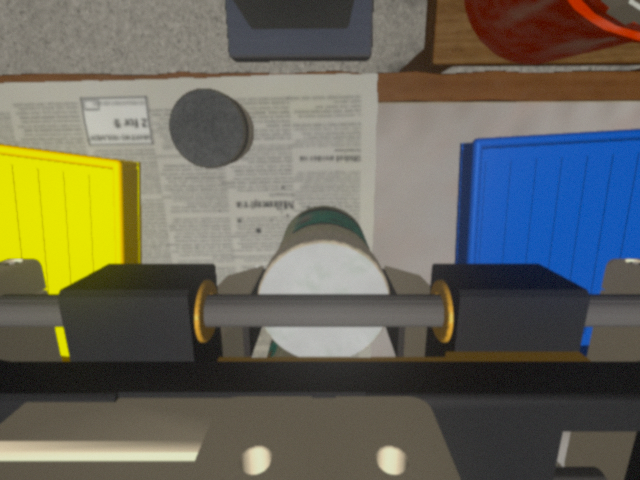

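The jar is held firmly and the weight reading is about -3.5 N, roughly 350 g, so this one has a plug. It goes to the yellow tray.

```bash
python3 -m creep '[0.3,-0.002,-0.02,0,0, 0.3,-0.002,-0.036,0,0, 0.3,-0.002,-0.036,0,0, 0.3,-0.002,-0.036,0,0, 0.3,-0.002,-0.036,0,0, 0.3,-0.002,-0.036,0,0, 0.3,-0.002,-0.02,0,0, 0.3,0,0,0,0, 0.3,0,0,0,0]'
```

```text
time: 5.6
tool_pos: [0.4247, -0.1692, 0.1535]
tool_rot: [3.14, 0.019, 3.137]
contact_force: [0.4, 0.4, -3.2]
opening: 0.0535
```

```bash
python3 -m creep '[0.3,0.003,-0.003,-0.03,0, 0.3,0.001,-0.002,-0.02,0, 0.3,0,0,-0.008,0, 0.3,0,0,0,0]'; python3 - <<'E'
from h import *
for n in("side","wrist"):
    c=cam(n);cv2.imwrite(f"pics/{n}3.png",c["image"][:,:,::-1])
E
```

```text
time: 6.1
tool_pos: [0.4296, -0.1711, 0.0946]
tool_rot: [3.14, 0.02, 3.141]
contact_force: [-0.6, 1.3, -3.5]
opening: 0.0537
```

View pics/side3.png

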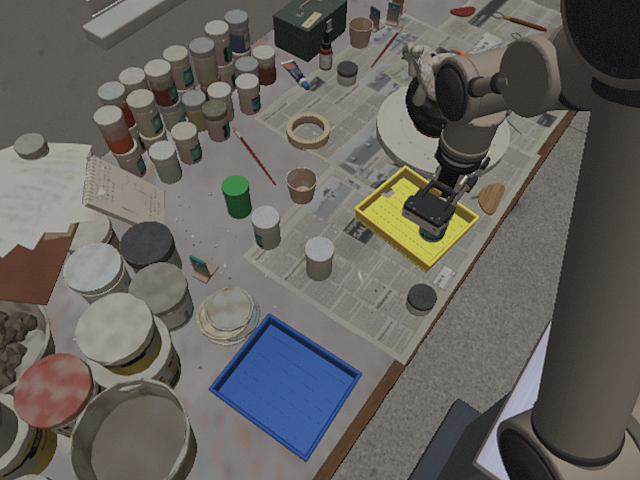

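View pics/wrist3.png

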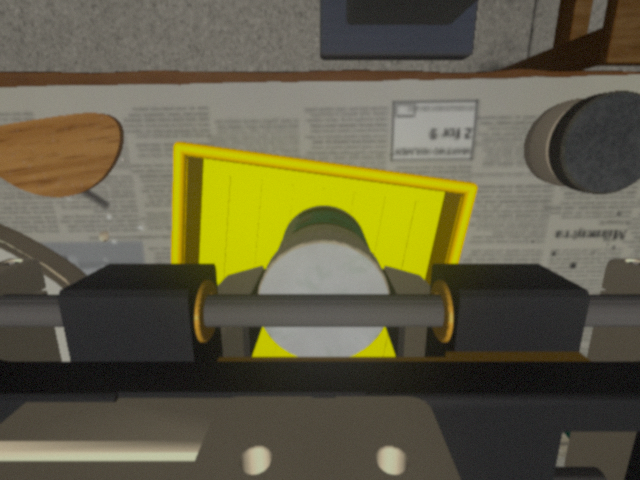

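The jar hangs over the near half of the yellow tray, centred between its side walls (wrist cap at (325,300), walls at about 185 and 455). I'll lower it gently until the force changes.

```bash
python3 -m creep '[0.3,0,0,-0.005,0, 0.3,0,0,-0.003,0]'; python3 -m creep '[0.3,0,0,-0.003,0, 0.3,0,0,-0.001,0]';  python3 -m creep '[0.3,0,0,-0.003,0, 0.3,0,0,-0.001,0]'
```

```text
time: 6.45
tool_pos: [0.4308, -0.1719, 0.0882]
tool_rot: [-3.141, 0.024, 3.141]
contact_force: [-0.9, -0.7, -3.1]
opening: 0.0538
time: 6.7
tool_pos: [0.4308, -0.172, 0.0849]
tool_rot: [-3.141, 0.024, 3.141]
contact_force: [-4.5, 2.4, 16.2]
opening: 0.0535
time: 6.95
tool_pos: [0.4313, -0.1723, 0.085]
tool_rot: [-3.139, 0.027, 3.141]
contact_force: [-1.6, -0.2, -0.7]
opening: 0.0538
```

The jar touched down at TCP z 0.085, as predicted. I'll release it and rise.

```bash
python3 -m creep '[0.7,0,0,0,0, 0.9,0,0,0,0, 1,0,0,0,0, 1,0,0,0,0, 1,0,0,0.02,0, 1,0,0,0.04,0, 1,0,0,0.04,0, 1,0,0,0,0]'; python3 -m creep '[1,0.01,0.015,0.01,0, 1,0.0188,0.035,0,0, 1,0.0188,0.035,0,0, 1,0.0188,0.035,0,0, 1,0.0188,0.035,0,0, 1,0.0188,0.035,0,0, 1,0.01,0.014,0,0, 1,0,0,0,0, 1,0,0,0,0]'; python3 - <<'E'
from h import *
for n in("side","wrist"):
    c=cam(n);cv2.imwrite(f"pics/{n}4.png",c["image"][:,:,::-1])
E
```

```text
time: 7.95
tool_pos: [0.4314, -0.1726, 0.1871]
tool_rot: [-3.139, 0.027, 3.141]
contact_force: [0.2, -1.0, 0.1]
opening: 0.0918
time: 9.07
tool_pos: [0.5444, 0.0367, 0.1882]
tool_rot: [-3.141, 0.013, 3.138]
contact_force: [-0.3, 0.5, -0.5]
opening: 0.0918
```

View pics/side4.png

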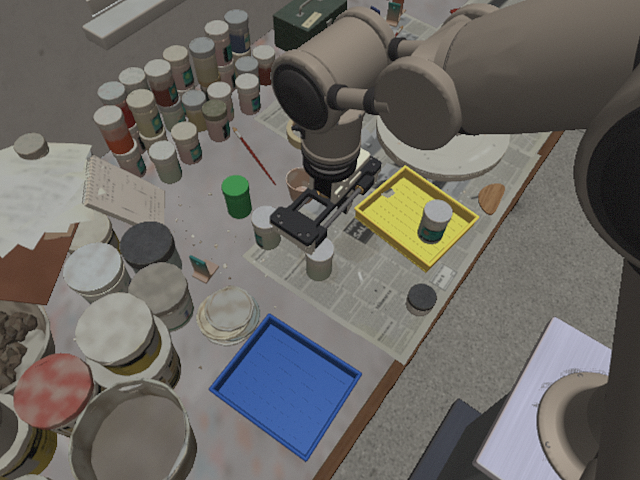

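The first jar stands upright in the yellow tray at side pixel (434,222). The middle jar at (0.556, 0.032) is next.

```bash
python3 -m creep '[1,0.009,-0.004,0,0, 1,0.003,-0.001,-0.02,0, 1,0,0,-0.04,0, 1,0,0,-0.02,0, 1,0,0,0,0]'
```

```text
time: 9.8
tool_pos: [0.5594, 0.0266, 0.1083]
tool_rot: [-3.14, 0.019, 3.132]
contact_force: [0.0, 0.3, 0.2]
opening: 0.0914
```

```bash
python3 -m creep '[1,-0.004,0.005,-0.02,0, 1,-0.001,0,-0.016,0, 1,0,0,-0.002,0]' && python3 -m creep '[0.5,-0.001,0,-0.001,0, 0.3,-0.001,0,-0.001,0, 0.3,0,0,-0.001,0, 0.3,0,0,-0.001,0, 0.3,0,0,0,0, 0.3,0,0,0,0]' 30;python3 -m creep '[0.3,0,0,0.02,0, 0.3,0,0,0.03,0, 0.3,0,0,0.03,0, 0.3,0,0,0,0, 0.3,0,0,0,0, 0.3,0,0,0,0]'; python3 - <<'E'
from h import *
for i in range(4):
    s=telemetry.observe(); print(s["contact_force"],s["tool_pos"],s["opening"]); c=cam("wrist")
cv2.imwrite("pics/w5.png",c["image"][:,:,::-1])
E
```

```text
time: 10.18
tool_pos: [0.557, 0.03, 0.0721]
tool_rot: [-3.139, 0.025, 3.131]
contact_force: [-0.9, 0.1, 0.3]
opening: 0.0915
time: 10.92
tool_pos: [0.5565, 0.0296, 0.0701]
tool_rot: [-3.139, 0.029, 3.131]
contact_force: [0.4, -0.3, -1.1]
opening: 0.0537
time: 11.68
tool_pos: [0.5545, 0.0297, 0.1492]
tool_rot: [-3.139, 0.023, 3.131]
contact_force: [-0.0, -0.5, -0.5]
opening: 0.0538
[-0.02510178 -0.46828981 -0.47345812] [0.55451503 0.02969879 0.14920292] 0.053841362323797125
[-0.67024618 -0.41164932 -1.37651648] [0.55435023 0.02970663 0.14899741] 0.05371691350214955
[ 0.10347522 -0.6248219  -1.30130291] [0.55443893 0.02973113 0.14914291] 0.053835246131816554
[-0.48565012 -0.01967272 -0.54864388] [0.55456687 0.02972615 0.14932801] 0.053678723783311136
```

View pics/w5.png

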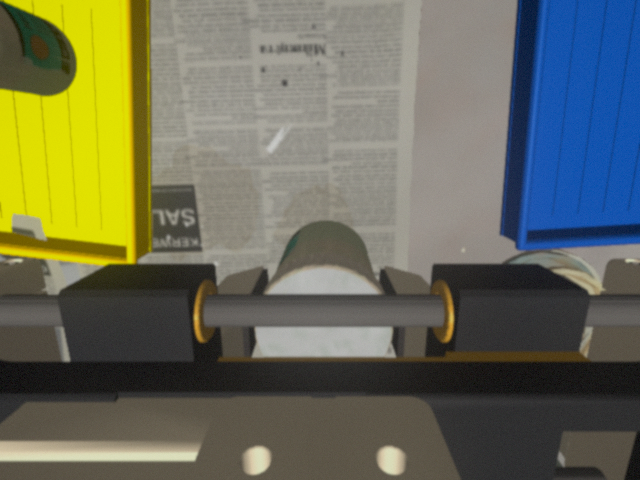

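The reading is about -0.9 N, roughly 90 g, and the jar is visibly held at (325,300), so it is empty. It goes to the near half of the blue tray.

```bash
python3 -m creep '[0.3,-0.01,0.014,0,0, 0.3,-0.02,0.033,0,0, 0.3,-0.02,0.033,0,0, 0.3,-0.02,0.033,0,0, 0.3,-0.02,0.033,0,0, 0.3,-0.02,0.033,0,0, 0.3,-0.012,0.02,0,0, 0.3,-0.005,0.008,0,0, 0.3,0,0,0,0, 0.3,0,0,0,0]'; python3 - <<'E'
from h import *
for i in range(4):
    s=telemetry.observe(); print(s["contact_force"],s["tool_pos"],s["opening"]); c=cam("wrist")
cv2.imwrite("pics/w6.png",c["image"][:,:,::-1])
E
```

```text
time: 13.12
tool_pos: [0.4165, 0.2461, 0.1484]
tool_rot: [-3.14, 0.02, 3.132]
contact_force: [-0.2, -0.4, -1.0]
opening: 0.0536
[-0.22813703 -0.42003472 -1.03523397] [0.41651228 0.24605056 0.14839857] 0.053625543264267744
[ 0.21157532 -0.35409588 -1.46892841] [0.41660581 0.24593918 0.14840282] 0.05353291655446635
[-0.10075934 -0.32852128 -0.73665718] [0.41667309 0.24587543 0.14838363] 0.053784345906242155
[-0.60320663  0.16461762 -1.15784649] [0.41671738 0.24586427 0.14838152] 0.053834325209306644
```

View pics/w6.png

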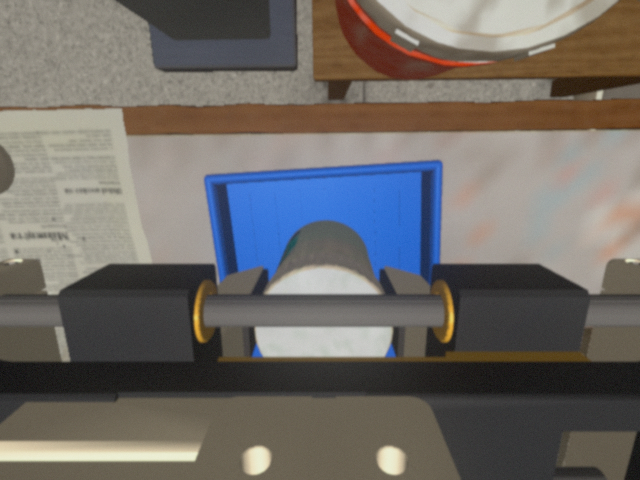

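The jar is centred over the blue tray (walls at columns 220 and 435, cap at 325). I'll lower it.

```bash
python3 -m creep '[0.3,0,0,-0.03,0, 0.3,0,0,-0.022,0, 0.3,0,0,-0.008,0, 0.3,0,0,-0.002,0]'; python3 -m creep '[0.3,-0.001,0.001,-0.003,0, 0.3,0,0,-0.002,0]'
```

```text
time: 13.82
tool_pos: [0.4187, 0.2448, 0.0857]
tool_rot: [-3.141, 0.023, 3.128]
contact_force: [0.6, -0.0, -1.4]
opening: 0.0538
time: 14.08
tool_pos: [0.4184, 0.246, 0.0815]
tool_rot: [-3.141, 0.025, 3.127]
contact_force: [0.1, -0.8, -0.9]
opening: 0.0537
```

```bash
python3 -m creep '[0.3,-0.001,0.001,-0.003,0, 0.3,0,0,-0.001,0]'; python3 -m creep '[0.3,0,0,-0.0025,0, 0.3,0,0,-0.001,0]'
```

```text
time: 14.32
tool_pos: [0.4176, 0.2473, 0.0778]
tool_rot: [3.141, 0.026, 3.128]
contact_force: [-0.5, -0.1, -0.9]
opening: 0.0536
time: 14.58
tool_pos: [0.4185, 0.2479, 0.0767]
tool_rot: [3.14, 0.029, 3.128]
contact_force: [-3.8, -2.1, 11.2]
opening: 0.0538
```

```bash
python3 -m creep '[0.7,0,0,0,0, 0.9,0,0,0,0, 1,0,0,0,0, 1,0,0,0,0, 1,0,0,0.02,0, 1,0,0,0.045,0, 1,0,0,0.045,0, 1,0,0,0,0]'; python3 -m creep '[1,0.015,-0.012,0.005,0, 1,0.033,-0.026,0,0, 1,0.033,-0.026,0,0, 1,0.033,-0.026,0,0, 1,0.033,-0.026,0,0, 1,0.033,-0.026,0,0, 1,0.033,-0.026,0,0, 1,0.025,-0.02,0,0, 1,0.01,-0.008,0,0, 1,0,0,0,0]'; python3 - <<'E'
from h import *
for n in("side","wrist"):
    c=cam(n);cv2.imwrite(f"pics/{n}7.png",c["image"][:,:,::-1])
E
```

```text
time: 15.58
tool_pos: [0.418, 0.2477, 0.189]
tool_rot: [3.141, 0.027, 3.128]
contact_force: [0.0, 0.2, -0.5]
opening: 0.0917
time: 16.82
tool_pos: [0.6737, 0.034, 0.1795]
tool_rot: [-3.139, 0.007, 3.126]
contact_force: [-0.1, -0.0, 0.4]
opening: 0.0919
```

View pics/side7.png

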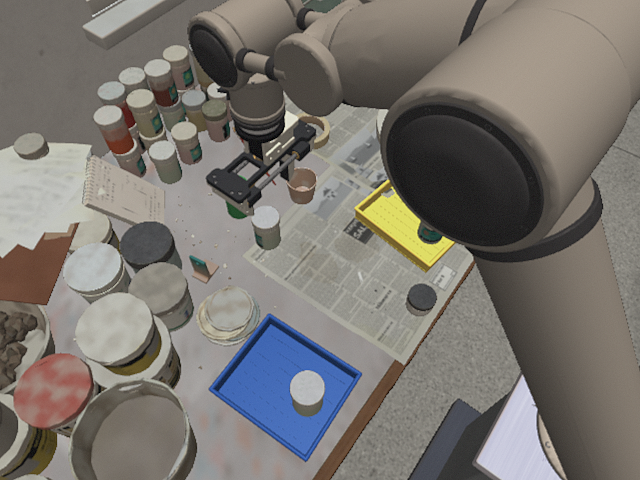

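View pics/wrist7.png

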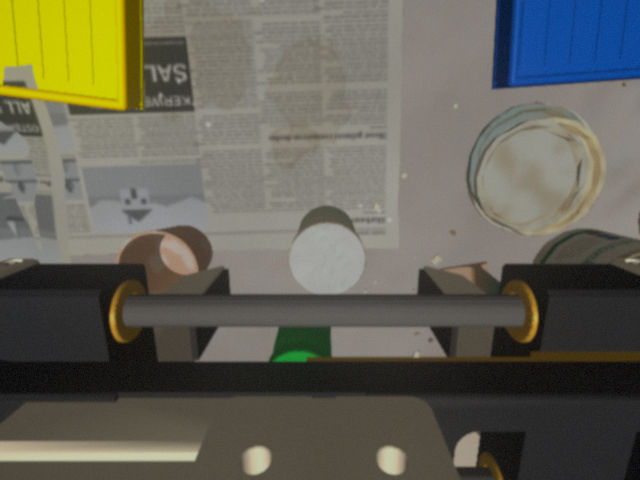

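The second jar stands upright in the blue tray at side pixel (307,393). The third is at wrist pixel (327,255), with the cup and tile clear of the finger paths. I'll descend on it.

```bash
python3 -m creep '[1,0.004,0.002,-0.02,0, 1,0.001,0.001,-0.035,0, 1,0,0,-0.015,0, 1,0,0,0,0]'
```

```text
time: 17.42
tool_pos: [0.6761, 0.0422, 0.1069]
tool_rot: [-3.14, 0.007, 3.132]
contact_force: [-0.6, -0.1, 0.2]
opening: 0.0915
```

```bash
python3 -m creep '[1,0.003,-0.004,-0.02,0, 1,0.001,-0.001,-0.014,0, 1,0,0,-0.002,0]' && python3 -m creep '[0.5,0,0,-0.001,0, 0.3,0,0,-0.001,0, 0.3,0,0,-0.001,0, 0.3,0,0,-0.001,0, 0.3,0,0,0,0, 0.3,0,0,0,0]' 30;python3 -m creep '[0.3,0,0,0.02,0, 0.3,0,0,0.03,0, 0.3,0,0,0.03,0, 0.3,0,0,0,0, 0.3,0,0,0,0, 0.3,0,0,0,0]'; python3 - <<'E'
from h import *
for i in range(4):
    s=telemetry.observe(); print(s["contact_force"],s["tool_pos"],s["opening"]); c=cam("wrist")
cv2.imwrite("pics/w8.png",c["image"][:,:,::-1])
E
```

```text
time: 17.8
tool_pos: [0.6812, 0.037, 0.0702]
tool_rot: [-3.14, 0.009, 3.132]
contact_force: [0.1, 0.2, 0.4]
opening: 0.092
time: 18.55
tool_pos: [0.682, 0.0367, 0.0673]
tool_rot: [-3.14, 0.012, 3.132]
contact_force: [0.5, 0.8, -0.7]
opening: 0.0536
time: 19.3
tool_pos: [0.6778, 0.0373, 0.1417]
tool_rot: [-3.141, -0.002, 3.132]
contact_force: [-0.2, 0.1, -3.1]
opening: 0.0534
[-0.24552869  0.06181197 -3.0655788 ] [0.67777818 0.0372543  0.14172908] 0.05341668495451413
[ 0.56998865  0.47459302 -3.72091862] [0.67755748 0.03726924 0.14139985] 0.05384165477334928
[-0.3787479  -0.71164823 -4.05944489] [0.67768355 0.03725278 0.14166454] 0.053826367634521456
[ 0.18679218  0.92884149 -3.96379248] [0.677889   0.0372528  0.14200171] 0.05412889498838185
```

View pics/w8.png

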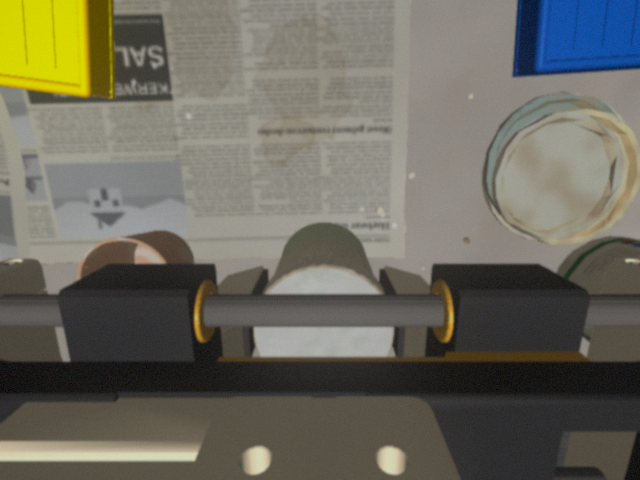

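About -3.7 N, so this jar has a plug too. It goes to the far half of the yellow tray.

```bash
python3 -m creep '[0.3,-0.01,-0.01,0.01,0, 0.3,-0.022,-0.026,0.006,0, 0.3,-0.022,-0.03,0,0, 0.3,-0.022,-0.03,0,0, 0.3,-0.022,-0.03,0,0, 0.3,-0.022,-0.03,0,0, 0.3,-0.022,-0.03,0,0, 0.3,-0.015,-0.022,0,0, 0.3,-0.006,-0.01,0,0, 0.3,0,0,0,0, 0.3,0,0,0,0]'; python3 - <<'E'
from h import *
for n in("side","wrist"):
    c=cam(n);cv2.imwrite(f"pics/{n}9.png",c["image"][:,:,::-1])
E
```

```text
time: 20.88
tool_pos: [0.5057, -0.1904, 0.1663]
tool_rot: [-3.136, 0.007, 3.131]
contact_force: [-0.0, 0.2, -3.8]
opening: 0.0537
```

View pics/wrist9.png

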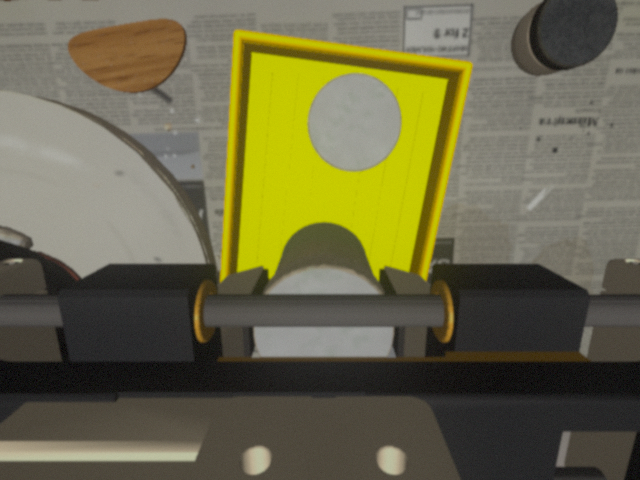

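View pics/side9.png

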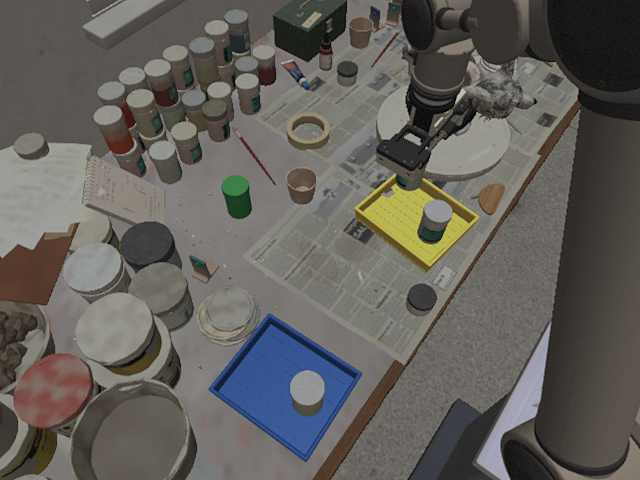

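The jar is over the far half, clear of the first one (cap at wrist (355,122)). I'll nudge it and lower.

```bash
python3 -m creep '[0.3,0.003,0.003,-0.03,0, 0.3,0.001,0.001,-0.03,0, 0.3,0,0,-0.012,0, 0.3,0,0,-0.004,0, 0.3,0,0,0,0]'
```

```text
time: 21.6
tool_pos: [0.5126, -0.184, 0.0895]
tool_rot: [-3.134, 0.01, 3.136]
contact_force: [0.2, 0.9, -3.2]
opening: 0.0537
```

```bash
python3 -m creep '[0.3,-0.001,-0.001,-0.007,0, 0.3,0,0,-0.003,0]'; python3 -m creep '[0.3,0,0,-0.003,0, 0.3,0,0,-0.001,0]';  python3 -m creep '[0.3,0,0,-0.002,0, 0.3,0,0,-0.001,0]'
```

```text
time: 21.85
tool_pos: [0.5125, -0.1855, 0.0806]
tool_rot: [-3.133, 0.013, 3.136]
contact_force: [-0.3, 0.4, -3.9]
opening: 0.0538
time: 22.1
tool_pos: [0.5126, -0.1858, 0.0766]
tool_rot: [-3.132, 0.014, 3.136]
contact_force: [0.4, -0.0, -3.5]
opening: 0.0538
time: 22.35
tool_pos: [0.5131, -0.186, 0.0743]
tool_rot: [-3.132, 0.015, 3.136]
contact_force: [-1.6, 1.8, 8.0]
opening: 0.054
```

It has touched down at z 0.0743, as expected. I'll release, rise and back the arm away to look.

```bash
python3 -m creep '[0.7,0,0,0,0, 0.9,0,0,0,0, 1,0,0,0,0, 1,0,0,0,0, 1,0,0,0.02,0, 1,0,0,0.045,0, 1,0,0,0.05,0, 1,0,0,0.03,0, 1,0,0,0,0]'; python3 -m creep '[1,0,0.02,0,0, 1,0,0.04,0.01,0, 1,0,0.04,0.01,0, 1,0,0.04,0.01,0, 1,0,0.04,0.01,0, 1,0,0.03,0,0, 1,0,0,0,0, 1,0,0,0,0]'; python3 - <<'E'
from h import *
for n in("side","top"):
    c=cam(n);cv2.imwrite(f"pics/{n}10.png",c["image"][:,:,::-1])
E
```

```text
time: 23.48
tool_pos: [0.5128, -0.186, 0.2237]
tool_rot: [-3.131, 0.016, 3.136]
contact_force: [-0.2, -0.1, -0.2]
opening: 0.0919
time: 24.48
tool_pos: [0.5051, 0.0385, 0.2526]
tool_rot: [-3.138, -0.006, 3.137]
contact_force: [-0.8, -0.9, -1.0]
opening: 0.0916
```

View pics/side10.png

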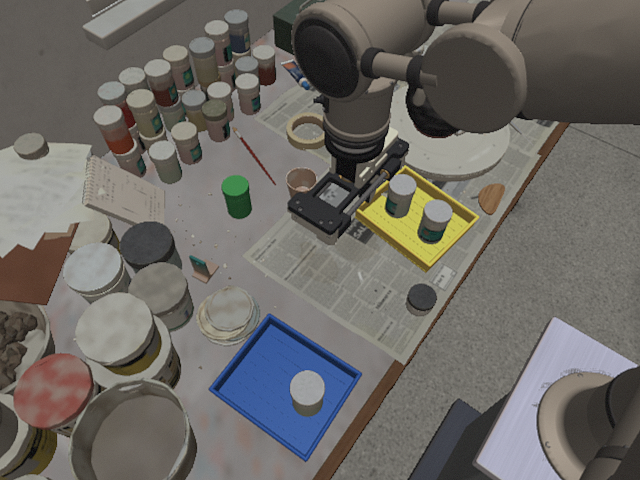

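View pics/top10.png

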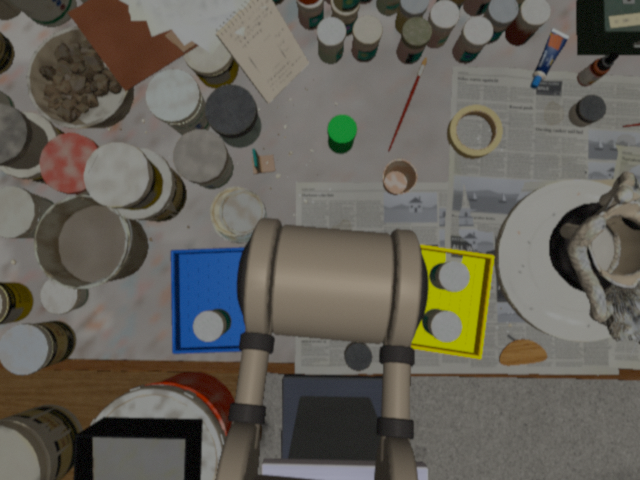

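Both views show two jars upright in the yellow tray (top (453,274) and (444,325)) and one in the blue (top (210,325)), with the bystanders unmoved. Now a numeric check of the cap positions in tray frames.

```bash
python3 - <<'E'
from h import *
c=cam("top"); g=cv2.cvtColor(c["image"],cv2.COLOR_RGB2GRAY)
for (u,v,C,yaw) in((453,274,(.4667,-.1807),-.128),(443,325,(.4667,-.1807),-.128),(210,325,(.461,.2504),.052)):
    x0,y0=u-26,v-26; s=cv2.resize(g[y0:y0+52,x0:x0+52],None,fx=4,fy=4,interpolation=2)
    k=cv2.HoughCircles(s,cv2.HOUGH_GRADIENT,1,200,param1=40,param2=8,minRadius=52,maxRadius=72)
    a,b,r=k[0][0]/4; a+=x0-.4;b+=y0-.4; w=ray(c,a,b,.089)[:2]
    d=w-C; cs,sn=np.cos(yaw),np.sin(yaw); print(a,b,r,w.round(4),"tray",(cs*d[0]+sn*d[1]).round(4),(-sn*d[0]+cs*d[1]).round(4))
for u in (358,355),(399,177): pass
s=telemetry.observe(); print(s["time"],s["contact_force"])
E
```

```text
443.475 275.725 13.8 [ 0.5118 -0.1682] tray 0.0431 0.0182
436.475 321.725 13.8 [ 0.4308 -0.1554] tray -0.0389 0.0205
207.725 325.725 15.7 [0.4174 0.2491] tray -0.0437 0.001
24.625 [0.68803725 0.24490864 0.23230407]
```

The two yellow Hough fits have too small a radius and are off the caps, because grey on yellow has little contrast. I'll redo those with saturation.

```bash
python3 - <<'E'
from h import *
c=cam("top"); S=cv2.cvtColor(c["image"],cv2.COLOR_RGB2HSV)
m=cv2.inRange(S,(0,0,100),(180,80,255))
for (u,v) in((453,274),(444,325)):
    mm=np.zeros_like(m); mm[v-22:v+22,u-22:u+22]=m[v-22:v+22,u-22:u+22]
    mm=cv2.morphologyEx(mm,cv2.MORPH_OPEN,np.ones((7,7),np.uint8))
    k=max(cv2.findContours(mm,0,2)[0],key=cv2.contourArea); (a,b),r=cv2.minEnclosingCircle(k)
    w=ray(c,a,b,.089)[:2]; d=w-np.array((.4667,-.1807)); cs,sn=np.cos(-.128),np.sin(-.128)
    print(a,b,r,w.round(4),"tray",(cs*d[0]+sn*d[1]).round(4),(-sn*d[0]+cs*d[1]).round(4))
E
```

```text
453.1265869140625 273.253173828125 17.747018814086914 [ 0.5164 -0.1852] tray 0.0499 0.0019
445.9621887207031 325.8694152832031 15.675660133361816 [ 0.4238 -0.172 ] tray -0.0436 0.0031
```

All three jars are well within limits and the robot is clear, so I'm handing in.

```bash
python3 -c "
from cell import workorder; print(workorder.hand_in())"
```

```text
the job is handed in; nothing more can be done
None
```

I lifted, weighed and placed all three jars, and handed the job in at about 25 s of the 67 s allowed. No verdict is reported.

| Jar (start position, m) | Change in wrist force when lifted | Contents | Placed in | Position in tray frame (mm) |
|---|---|---|---|---|
| (0.436, 0.057) | about 3.5 N | plug | yellow tray | (-44, 3) |
| (0.556, 0.032) | about 0.9 N | empty | blue tray | (-44, 1) |
| (0.680, 0.037) | about 3.7 N | plug | yellow tray | (50, 2) |

- **Placement:** every position is inside the ±68 by ±53 mm limits. Each jar was lowered until the wrist force showed it on the tray floor, then released.
- **Final pictures:** all three jars stand upright, the gripper is clear of everything, and the cup, test tile and pot look unmoved. I checked those three by eye only.
- **Check that disagreed:** my first circle fit on the two yellow-tray caps was about 18 mm off in y, because the grey caps have little contrast on yellow. A colour-saturation mask gave the values above, which agree with where the gripper let go. One of its circles (the jar at x = 50 mm) came out slightly too large, so that position is good to a few mm.

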